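Bring the book press down one true turn and lock it

TASK

The handwheel of the book press is worn and turns loosely on its screw. Take the wheel's upright crank, without crushing or forcing it, and turn the wheel clockwise until the slack is used up and you feel it begin to drive the screw, then give it exactly one full turn from that point, so that the platen comes down by one turn of the screw without touching the freshly covered book below it. Only then swing the red-balled lock lever all the way over to the far side, let go, and leave everything else on the bench alone.

Things in the scene. Friction and masses are not known exactly. Their poses are not given: they have to be found in the camera images.
- press: Bench book press, grey iron, fixed. Origin: centre of its underside; front faces -x. Bed 200 x 320 x 30 mm; columns of 22 mm diameter at y = +-140 mm; bridge 60 x 390 mm, 130 to 165 mm high. The vertical screw at x = y = 0 turns without rising, lead 4 mm: a full turn clockwise seen from above lowers the platen 4 mm. It takes about 0.6 N m to turn (9 N at the crank) and stays where it is left.
- wheel: Black handwheel over the bridge. Origin: on the screw axis at the rim's mid-height, 190 mm above the table; z up, x towards the crank. Rim 130 mm across its bar's centre line, bar 14 mm thick; hub 36 mm. Loose on the screw: up to 130 degrees of slack, amount unknown, turn with under 1 N at the crank; then it jumps to about 9 N. Never load wheel or crank (grip plus push) with over 80 N.
- screw_end (a point): Top centre of the 17 mm square brass end of the screw in the middle of the wheel hub, 212 mm above the table. A red mark runs from its centre to one side and shows whether the screw itself turns or only the wheel.
- crank_grip (a point): Middle of the gripping length of the yellow crank handle that stands upright on the wheel rim, 65 mm from the wheel axis: a cylinder of 18 mm diameter, 46 mm tall, from 199 to 245 mm above the table; this point is 30 mm above its foot. The handle spins freely on its own pin, so it can be led around in a circle without turning the hand.
- platen: Dark steel plate 160 x 240 x 18 mm with a yellow stripe on its front and rear edges, hanging under the bridge; moves straight up and down. Origin: centre of its underside, 6 to 8 mm above the book at the start.
- lock (a joint): Lock lever on the bridge top, 160 mm to the left (+y of the press) of the screw axis: an 80 mm rod swinging about the press's y axis, pivot 187 mm above the table, on a grey block 70 x 50 x 25 mm. 0 = leans 0.5 rad to the front (-x of the press, unlocked); 1.0 = leans 0.5 rad to the far side (+x of the press, locked, end stop). Stays where left; about 1 N at the ball moves it.
- lock_tip (a point): Centre of the red ball, 26 mm diameter, at the end of the lock lever; 257 mm above the table at either end of the swing.
- book: Blue-covered book 140 x 190 x 40 mm, loose on the press bed below the platen, still tacky. Origin: centre of its underside.
- glue_jar: Bystander: glue jar with blue cap, 68 mm diameter, 85 mm high; origin at its underside.
- weight: Bystander: brass weight with a grip knob, 64 mm diameter, 78 mm high; origin at its underside.
- brush_cup: Bystander: empty blue ceramic cup, 72 mm diameter, 90 mm high; origin at its underside.
- glue_brush: Bystander: brush lying on the bench; origin under its middle.
- folder: Bystander: ivory folding bone 150 x 22 x 6 mm lying on the bench; origin at its underside.
- awl: Bystander: awl lying on the bench; origin under its middle.
- boards: Bystander: small pile of cut cover boards 120 x 160 x 15 mm; origin at its underside.

How it is judged:
On the way, in this order (a step that is already met when the one before it is completed fails the run):
1. the platen has come down by one turn of the screw (4 mm, within 20 degrees of turning) (distance of platen from where it was at the start of the episode between 0.00378 and 0.00422 m), for 0.3 s.
2. the lock lever is swung over (value of joint lock above 0.85 rad), for 0.2 s.
At the end, for the whole second after the job is handed in: The platen stands 3.78 to 4.22 mm (one screw turn, within 20 degrees) below where it was at the start, the lock lever stands at 0.85 rad or more, the wheel is at rest (under 0.1 rad/s) and the book has not moved by 10 mm or more (all of step 1 and value of joint lock above 0.85 rad and angular speed of wheel below 0.1 rad/s and distance of book from where it was at the start of the episode below 0.01 m); the robot touches nothing.
It fails at once if the platen touches the tacky book (contact force between platen and book above 1 N).
It fails at once if the wheel or its crank is loaded with more than 80 N (contact force between the fingers and wheel above 80 N).
It fails at once if the lock lever is swung over before the platen has come down one turn (value of joint lock above 0.5 rad and distance of platen from where it was at the start of the episode below 0.0035 m).
It fails at once if a bystander is moved by more than 30 mm (distance of any of glue_jar, weight, brush_cup, glue_brush, folder, awl, boards from where it was at the start of the episode above 0.03 m or distance of book from where it was at the start of the episode above 0.01 m).
It also fails if it takes over 72 s, if anything falls off the work surface, if the arm or the gripper's body presses on something with over 40 N, if the wrist force passes 120 N, or if a joint passes its speed limit or range.

ROBOT

A 7-joint arm with a two-finger parallel gripper is mounted at the origin on the work surface. World frame = base frame: x ahead of the robot, y to its left, z up, the work surface at z = 0. Lengths are in m, angles in rad, forces in N, time in s.
With the tool pointing down it reaches from about 0.4 to 0.875 m from the base axis. Payload 4.4 kg.
Tool frame: the origin (TCP) lies midway between the tips of the shut fingers; the grasp point (between the pads) lies 19 mm behind it; z points along the fingers, y is the line along which they close (so a half turn about z gives the same grasp; the last joint's range is limited). The gripper opens to 85 mm and grips with 20 to 120 N. Pads are 22 mm wide; open, the fingers measure 114 mm over their backs; the gripper's body (76 mm by 85 mm) begins 54 mm behind the grasp point. The pads swing forward as they close: fully open they stand 13 mm farther back than shut.
Start: joints at [-1.307, 0.628, 0.038, 1.517, -0.027, 0.996, -0.02], TCP at [0.21, 0.615, 0.231] pointing down, gripper open.
Joint ranges: [-3.06, 3.06], [-0.37, 2.12], [-1.25, 1.32], [0.18, 2.47], [-1.1, 4.24], [0.23, 1.98], [-2.94, 2.94]. Speed limits (rad/s): [2.57, 2.57, 3.14, 3.14, 3.14, 3.14, 3.14].

INTERFACE

Orientations are given as a rotation vector (axis times angle).
In Python, from cell import arm gives the robot as it stands.
- The arm moves only by the tool arm_command, never from a script. Its argument "increments" is a list of rows, each a list of 3 entries, a list of its own where there are three numbers: the closure, from -1 (fully open) to 1 (shut), then the shift along the tool's x, y, z as a fraction of full scale, then the turn, a rotation vector about the tool's x, y, z as a fraction of full scale. A call has 1 to 20 rows; each row is the pose to reach, as a shift and turn from the pose commanded when the call began, along the tool's axes at that moment; what a row does not reach only later rows make up. Full scale, the value 1, is 100 mm for a shift and 45 degrees for a turn. A row lasts 1/8 s, in which the tool goes at most 62.5 mm and 10.7 degrees, less where a joint would pass 70% of its speed; a pose out of reach is approached as far as the arm can. A call with a number of a shift or a turn outside -1 to 1 is refused whole. A call with a gripper value outside its range is refused whole. The fingers move at their own pace and stop on an object; "newtons" is the grip in N (left out, the last holds). Time passes only in rows, so rows that repeat a pose let the fingers close. It gives the time, the measured TCP pose, the force, the opening and the grip force at its end, in the units of the state.
- arm.get_obs(): the state, without advancing time (a new reading comes with each control period).
- arm.capture(name): name is "side" or "top"; returns a dict with "color" (400x640x3 uint8, blue, green, red), "depth" (400x640 float32, m along the optical axis (not along the pixel's ray), 0 where there is no reading), "fov_y" (degrees; the focal length in pixels is half the picture's height over the tangent of half this angle, whatever the lens; pixels are square), "cx", "cy" (the principal point, pixels), "k1" (the pictures are not rectified: a ray, as slopes to the right and down, at radius r is drawn at 1 + k1 r^2 times it, then the intrinsics apply), "rvec" (rotation vector, rad) and "tvec" (3), from world to camera coordinates, as OpenCV has them. Camera axes: x right, y down, z forward; pixel columns grow to the right and rows downward; lengths in m; the calibration is good to about 2 mm. A picture is of the moment at which its call begins.
- arm.hand_in(): hands the job in; it is judged then, once.
The state is a dict: "t": time; "qpos": joint angles; "qvel": joint speeds; "joint_torque": joint torques, N m; "tcp_pos": TCP position; "orientation": TCP orientation; "wrist_force": force on the tool from outside, world axes, zero at the start; "moment": the same for the moment, N m; "opening": opening from 0.0 (shut) to 1.0 (fully open); "finger_force": force on a finger pad.
Only numpy, scipy, OpenCV 4.12 (cv2) and the standard library are available. Lean on these libraries where they do the work, as an engineer would, in place of code of your own. Each camera call takes 0.05 s, during which the arm holds its last target. There are 200 camera calls.

## Working session

There is one attempt and no reset: what is moved stays moved. The work goes in short steps, Python scripts to look and compute and a tool call to move; the robot and the scene stay as the last step left them, time stands still between calls to the robot, and variables do not carry over. Pictures are saved under pics/ and viewed, at most 10 in all, crops included, and the job is handed in when it is done.

Besides the shell and the picture viewer there is one more tool, called after "Emit:" by a JSON object that holds its "fn" and its "kwargs". arm_command: Moves the arm, as the interface text tells. Shift numbers are shares of 100 mm and turn numbers shares of 45 degrees, none past 1 either way. Its arguments: {"type":"object","properties":{"increments":{"type":"array","items":{"type":"array"}},"newtons":{"type":"number"}},"required":["increments"]}

```bash
mkdir -p pics; cat > h.py <<'E'
import numpy as np,cv2
from cell import arm
from scipy.spatial.transform import Rotation as R
def K(c):
    f=c["color"].shape[0]/2/np.tan(np.radians(c["fov_y"])/2); return f
def rays(c,px):
    f=K(c); px=np.atleast_2d(px).astype(float)
    d=(px-[c["cx"],c["cy"]])/f; s=d.copy()
    for _ in range(30): s=d/(1+c["k1"]*(s**2).sum(1,keepdims=True))
    Rm=R.from_rotvec(np.ravel(c["rvec"])).as_matrix()
    w=np.c_[s,np.ones(len(s))]@Rm; o=-Rm.T@np.ravel(c["tvec"])
    return o,w
def onz(c,px,z):
    o,w=rays(c,px); return o+w*((z-o[2])/w[:,2])[:,None]
def bydepth(c,px):
    o,w=rays(c,px); p=np.atleast_2d(px).astype(int); return o+w*c["depth"][p[:,1],p[:,0]][:,None]
def proj(c,P):
    Rm=R.from_rotvec(np.ravel(c["rvec"])).as_matrix(); q=np.atleast_2d(P)@Rm.T+np.ravel(c["tvec"])
    s=q[:,:2]/q[:,2:]; s=s*(1+c["k1"]*(s**2).sum(1,keepdims=True)); return s*K(c)+[c["cx"],c["cy"]]
def blobs(c,lo,hi,amin=15):
    h=cv2.cvtColor(c["color"],cv2.COLOR_BGR2HSV); m=cv2.inRange(h,np.array(lo),np.array(hi))
    n,l,s,ce=cv2.connectedComponentsWithStats(m)
    return [(ce[i],s[i],l==i) for i in range(1,n) if s[i][4]>=amin]
E
python3 - <<'E'
from h import *
for n in("side","top"):
    c=arm.capture(n); cv2.imwrite(f"pics/{n}0.png",c["color"]); print(n,c["fov_y"],c["k1"],rays(c,[[320,200]]))
    for nm,lo,hi in(("yel",(20,110,90),(35,255,255)),("red",(0,130,70),(8,255,255)),("red2",(172,130,70),(180,255,255))):
        for ce,s,m in blobs(c,lo,hi): print(nm,ce.round(1),s,bydepth(c,ce).round(3))
print(arm.get_obs())
E
```

```text
side 43.55310730566975 0.03256852711145821 (array([-0.1894214 , -0.87562772,  1.15241438]), array([[ 0.45244175,  0.59416602, -0.66506803]]))
yel [150.6  39. ] [137   2  28  72 850] [[0.53  1.415 0.13 ]]
yel [68.5 54.3] [ 47  18  41  77 666] [[0.162 1.398 0.157]]
yel [386.8 185.5] [384 179   7  14  80] [[ 0.637 -0.107  0.224]]
yel [414.1 337.4] [400 327  24  25 233] [[ 0.429 -0.46   0.079]]
red [36.5 72.4] [ 23  43  28  61 307] [[0.019 1.4   0.113]]
red [384.4 161.6] [347 141  70  34 232] [[0.831 0.1   0.097]]
red [326.8 147.5] [324 144   7   8  48] [[0.569 0.092 0.27 ]]
red [264.6 213.5] [252 205  26  19 212] [[0.388 0.179 0.029]]
red [578.  280.4] [568 272  21  18 260] [[ 0.797 -0.622  0.199]]
top 44.42882264387517 -0.11896829268773518 (array([ 0.30207719, -0.01297807,  1.8839412 ]), array([[ 0.10911859,  0.0278847 , -0.99385472]]))
yel [504.1 105.9] [497 101  12  13  25] [[ 0.808 -0.632  0.202]]
yel [144.6 138.9] [137 138  16   3  17] [[ 0.777  0.742 -0.006]]
yel [359.  153.8] [357 151   5   7  22] [[ 0.636 -0.103  0.246]]
yel [449.9 213.3] [443 210  13   9  41] [[ 0.438 -0.444  0
[... 346 characters left out ...]
ay([-1.3068329 ,  0.62922739,  0.03843008,  1.51824682, -0.02698372,
        0.99629087, -0.01997311]), 'qvel': array([ 7.15199710e-04, -8.73541939e-05,  1.17901008e-03, -1.60595806e-03,
        1.59784453e-03, -2.55687671e-04, -3.25057696e-04]), 'joint_torque': array([ 2.99655811e-03, -5.64525819e+01,  1.23067617e+00, -1.93970203e+01,
        1.13389871e-02,  5.39404937e-03,  7.93857311e-06]), 'tcp_pos': array([0.21027343, 0.61447524, 0.23050455]), 'orientation': array([-5.15531241e-01, -3.09874824e+00,  2.56898083e-03]), 'wrist_force': array([ 0.93834153, -0.30819071,  0.32967538]), 'moment': array([ 0.02280337, -0.01865765, -0.00418003]), 'finger_force': 0.0, 'opening': 1.005049746251805}
```

View pics/top0.png

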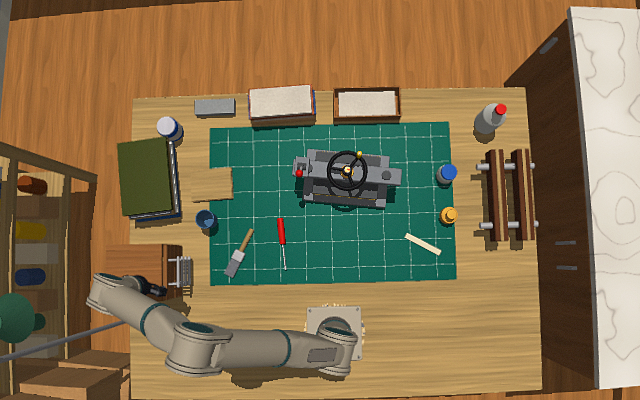

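View pics/side0.png

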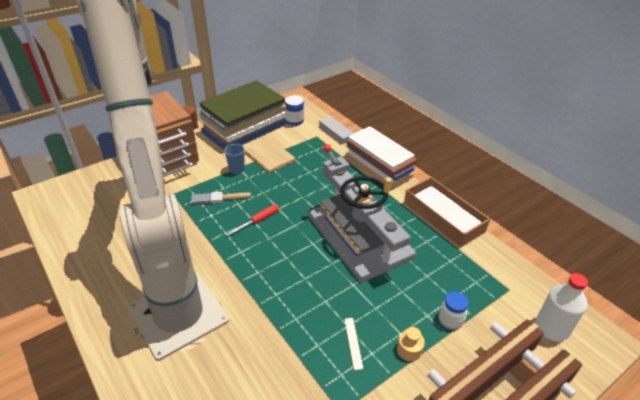

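The top view shows the press with the wheel hub near (347,171), the yellow crank near (359,154) and the red ball near (299,172). In the side view the crank is near (387,185) and the ball near (327,147).

```bash
python3 - <<'E'
from h import *
C={n:arm.capture(n) for n in("top","side")}
def tri(a,b):
    (o1,w1),(o2,w2)=rays(C["top"],a),rays(C["side"],b); w1=w1[0]/np.linalg.norm(w1[0]);w2=w2[0]/np.linalg.norm(w2[0])
    s=np.linalg.lstsq(np.c_[w1,-w2],o2-o1,rcond=None)[0]; p,q=o1+s[0]*w1,o2+s[1]*w2; return (p+q)/2,np.linalg.norm(p-q)
print("ball",tri([298.9,172.5],[326.8,147.5]),onz(C["top"],[298.9,172.5],.257),onz(C["side"],[326.8,147.5],.257))
print("crank",tri([359,153.8],[386.8,185.5]),onz(C["top"],[359,153.8],.24),onz(C["side"],[386.8,185.5],.222))
for n,b in(("top",(335,155,362,185)),("side",(340,175,390,212))):
    for lo,hi in(((10,80,90),(35,255,255)),((0,120,70),(9,255,255))):
        for ce,s,m in blobs(C[n],lo,hi,3):
            if b[0]<ce[0]<b[2] and b[1]<ce[1]<b[3]: print(n,lo,ce.round(1),s,onz(C[n],ce,.212))
t=C["top"]["color"][120:220,280:420]; s=C["side"]["color"][130:230,300:440]
cv2.imwrite("pics/z.png",np.hstack([cv2.resize(x,None,fx=5,fy=5,interpolation=2)[:, :] for x in(t,)]+[])) 
cv2.imwrite("pics/zs.png",cv2.resize(s,None,fx=5,fy=5,interpolation=2))
E
```

```text
ball (array([0.57513077, 0.10100401, 0.26184002]), np.float64(0.00044725812672934356)) [[0.57575658 0.10146713 0.257     ]] [[0.57949077 0.10621143 0.257     ]]
crank (array([ 0.64090202, -0.10437528,  0.22063559]), np.float64(0.0012262029241663873)) [[ 0.63745063 -0.10368263  0.24      ]] [[ 0.63910743 -0.10523285  0.222     ]]
top (10, 80, 90) [343.5 165.8] [342 165   4   3   4] [[ 0.6025875  -0.05022583  0.212     ]]
top (10, 80, 90) [346.9 169.7] [345 168   5   4  14] [[ 0.58836881 -0.06166126  0.212     ]]
top (10, 80, 90) [352.1 171.9] [351 168   3   9  15] [[ 0.58011869 -0.07916796  0.212     ]]
top (10, 80, 90) [343.4 175. ] [341 171   7   7  18] [[ 0.57022761 -0.04889076  0.212     ]]
top (0, 120, 70) [348. 169.] [347 169   3   1   3] [[ 0.59076763 -0.06543881  0.212     ]]
side (10, 80, 90) [366.1 186.6] [364 186   5   2   7] [[ 0.59532462 -0.06575008  0.212     ]]
side (10, 80, 90) [356.8 195.2] [356 194   2   3   4] [[ 0.54832178 -0.07967801  0.212     ]]
side (10, 80, 90) [365.4 199.6] [358 194  14  10  69] [[ 0.55643152 -0.10813425  0.212     ]]
```

View pics/z.png

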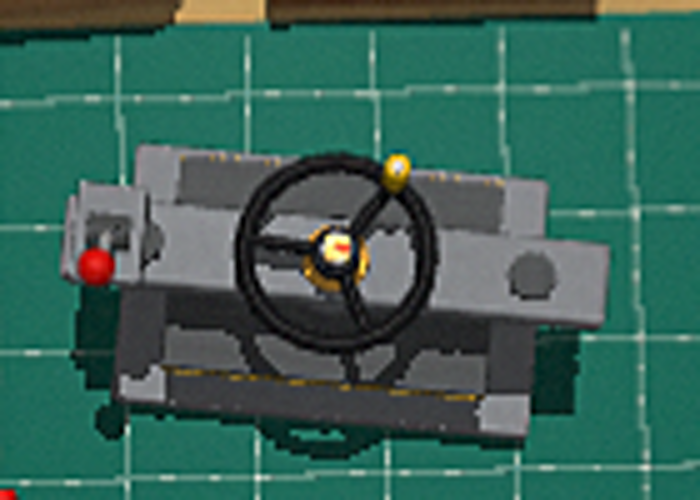

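View pics/zs.png

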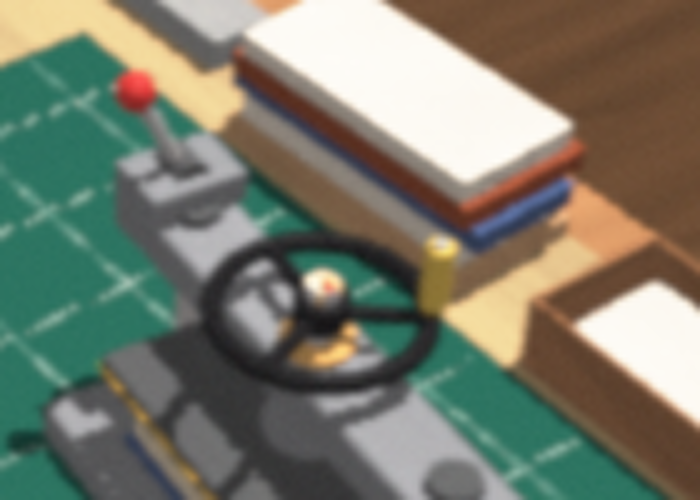

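The crops show the hub top at top-view pixel (347.6,169.4) and side-view pixel (365,187.6). The crank is at roughly -39° and the red mark points to about -y.

```bash
cat >> h.py <<'E'
def rel(p,rot=0):
    "shift in tool axes (units of 100mm) from current TCP to p"
    o=arm.get_obs(); return R.from_rotvec(o["orientation"]).inv().apply(np.array(p)-o["tcp_pos"])*10
E
python3 - <<'E'
from h import *
T,S=arm.capture("top"),arm.capture("side")
print(onz(T,[347.6,169.4],.212),onz(S,[365,187.6],.212),"rim",onz(T,[347.3,170.4],.19))
# rim: dark pixels fit in side: extents (201..440,233..390)/5
print("rimside",onz(S,[300+320/5,130+311/5],.19))
h=np.array([.589,-.065]); b=np.array([.577,.103]); d=b-h; print(np.linalg.norm(d), np.degrees(np.arctan2(d[1],d[0])-np.arctan2(.16,-.0384)))
print(rel([.639,-.104,.33]), R.from_rotvec(arm.get_obs()["orientation"]).as_matrix().round(2))
E
```

```text
[[ 0.58940515 -0.06401419  0.212     ]] [[ 0.58958275 -0.06738096  0.212     ]] rim [[ 0.58966868 -0.06352822  0.19      ]]
rimside [[ 0.59179348 -0.06283846  0.19      ]]
0.1684280261714184 -9.41011650082093
[-6.38290249 -5.41308956 -0.986741  ] [[-0.95  0.32 -0.  ]
 [ 0.32  0.95 -0.  ]
 [ 0.   -0.   -1.  ]]
```

Emit:
{"fn": "arm_command", "kwargs": {"increments": [[-1,[0,0,-0.5],[0,0,0]],[-1,[0,0,-1],[0,0,0]],[-1,[-0.5,-0.4,-1],[0,0,0]],[-1,[-0.8,-0.7,-1],[0,0,0]],[-1,[-1,-0.9,-1],[0,0,0]]]}}

```text
t: 0.92
tcp_pos: [0.2775, 0.4951, 0.3317]
orientation: [0.519, 3.098, -0.0]
wrist_force: [-0.2, -0.1, 0.4]
opening: 0.997
finger_force: 0.0
```

Emit:
{"fn": "arm_command", "kwargs": {"increments": [[-1,[-0.5,-0.4,0],[0,0,0]],[-1,[-0.8,-0.7,0],[0,0,0]],[-1,[-1,-0.85,0],[0,0,0]]]}}

```text
t: 1.3
tcp_pos: [0.3443, 0.382, 0.3316]
orientation: [0.52, 3.098, -0.001]
wrist_force: [0.2, 0.0, -0.3]
opening: 1.0
finger_force: 0.0
```

Emit:
{"fn": "arm_command", "kwargs": {"increments": [[-1,[-0.5,-0.4,0],[0,0,0]],[-1,[-0.8,-0.7,0],[0,0,0]],[-1,[-1,-0.85,0],[0,0,0]]]}}

```text
t: 1.68
tcp_pos: [0.4112, 0.2691, 0.3316]
orientation: [0.521, 3.098, -0.001]
wrist_force: [0.2, -0.1, 0.1]
opening: 0.997
finger_force: 0.0
```

Emit:
{"fn": "arm_command", "kwargs": {"increments": [[-1,[-0.5,-0.4,0],[0,0,0]],[-1,[-0.8,-0.7,0],[0,0,0]],[-1,[-1,-0.85,0],[0,0,0]]]}}

```text
t: 2.05
tcp_pos: [0.4781, 0.1562, 0.3315]
orientation: [0.521, 3.097, -0.001]
wrist_force: [0.3, 0.2, -0.2]
opening: 0.998
finger_force: 0.0
```

Emit:
{"fn": "arm_command", "kwargs": {"increments": [[-1,[-0.5,-0.4,0],[0,0,0]],[-1,[-0.8,-0.7,0],[0,0,0]],[-1,[-1,-0.85,0],[0,0,0]]]}}

```text
t: 2.42
tcp_pos: [0.545, 0.0431, 0.3314]
orientation: [0.521, 3.098, -0.002]
wrist_force: [-0.4, 0.8, -0.1]
opening: 0.998
finger_force: 0.0
```

Emit:
{"fn": "arm_command", "kwargs": {"increments": [[-1,[-0.5,-0.4,0],[0,0,0]],[-1,[-0.8,-0.7,0],[0,0,0]],[-1,[-1,-0.85,0],[0,0,0]],[-1,[-1,-0.85,0],[0,0,0]]]}}

```text
t: 2.92
tcp_pos: [0.6116, -0.069, 0.3308]
orientation: [-0.521, -3.098, 0.002]
wrist_force: [0.9, 0.1, -0.0]
opening: 1.002
finger_force: 0.0
```

```bash
python3 - <<'E'
from h import *
print(rel([.639,-.104,.210]),arm.get_obs()["qpos"])
E
```

```text
[-0.37358487 -0.2398757   1.20879432] [-0.08828404  0.49926856  0.25133578  1.48622428 -0.1282366   1.17257365
  1.42071278]
```

Emit:
{"fn": "arm_command", "kwargs": {"increments": [[-1,[-0.37,-0.24,0],[0,0,0]],[-1,[-0.37,-0.24,0.3],[0,0,0]],[-1,[-0.37,-0.24,0.6],[0,0,0]],[-1,[-0.37,-0.24,0.8],[0,0,0]],[-1,[-0.37,-0.24,0.8],[0,0,0]]]}}

```text
t: 3.55
tcp_pos: [0.6372, -0.0991, 0.2498]
orientation: [-0.512, -3.095, -0.002]
wrist_force: [-0.7, 0.3, 1.0]
opening: 1.002
finger_force: 0.0
```

```bash
python3 - <<'E'
from h import *
S=arm.capture("side"); T=arm.capture("top"); print(arm.get_obs()["tcp_pos"])
a=cv2.resize(S["color"][130:230,320:440],None,fx=3.3,fy=3.3,interpolation=2); b=cv2.resize(T["color"][120:220,290:410],None,fx=3.3,fy=3.3,interpolation=2)
cv2.imwrite("pics/a.png",np.hstack([a,b]))
E
```

```text
[ 0.63884407 -0.10020824  0.25211203]
```

View pics/a.png

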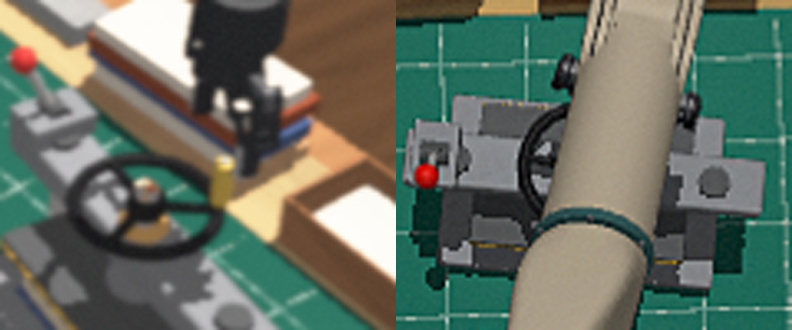

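The side view shows the open fingers at about (260,130) and (205,100) in the crop, with the crank top at (222,160). I'll check whether these agree.

```bash
python3 - <<'E'
from h import *
S=arm.capture("side"); o=arm.get_obs(); m=R.from_rotvec(o["orientation"]).as_matrix(); t=o["tcp_pos"]
print(t)
for n,p in(("tcp",t),("f1",t+m@[0,.05,-.013]),("f2",t-m@[0,.05,.013]),("crtop",[.639,-.104,.245]),("cr",[.639,-.104,.222])): print(n,(proj(S,p)-[320,130])*3.3)
for ce,s,_ in blobs(S,(20,110,90),(35,255,255)): print((ce-[320,130])*3.3,s)
E
```

```text
[ 0.63916401 -0.10056591  0.25255759]
tcp [[220.60363868 153.31552049]]
f1 [[199.71487927 107.63672576]]
f2 [[245.8250468  177.30451828]]
crtop [[222.20092595 162.18294009]]
cr [[219.40314732 182.45704734]]
[-566.32946612 -313.28655031] [128   2  36  72 974]
[-830.3836858  -252.03126888] [ 47  18  40  76 662]
[220.30632911 183.08734177] [384 179   7  14  79]
[309.51016949 679.46440678] [400 327  24  24 177]
[294.74210526 723.39473684] [405 347  11   5  19]
```

Emit:
{"fn": "arm_command", "kwargs": {"increments": [[-1,[-0.01,-0.03,0.2],[0,0,0]],[-1,[-0.01,-0.03,0.42],[0,0,0]],[-1,[-0.01,-0.03,0.42],[0,0,0]],[1,[-0.01,-0.03,0.42],[0,0,0]],[1,[-0.01,-0.03,0.42],[0,0,0]],[1,[-0.01,-0.03,0.42],[0,0,0]],[1,[-0.01,-0.03,0.42],[0,0,0]],[1,[-0.01,-0.03,0.42],[0,0,0]],[1,[-0.01,-0.03,0.42],[0,0,0]]], "newtons": 25}}

```text
t: 4.82
tcp_pos: [0.6389, -0.1044, 0.2098]
orientation: [0.516, 3.098, 0.0]
wrist_force: [-1.1, 0.5, 5.3]
opening: 0.206
finger_force: 25.7
```

```bash
python3 - <<'E'
from h import *
o=arm.get_obs()
print({k:o[k] for k in("t","tcp_pos","wrist_force","opening","finger_force","moment")}); d=o["tcp_pos"][:2]-[.590,-.065]; print(np.hypot(*d)*1e3,np.degrees(np.arctan2(d[1],d[0])))
E
```

```text
{'t': 4.825, 'tcp_pos': array([ 0.63887208, -0.10436534,  0.20984672]), 'wrist_force': array([-1.08491044,  0.49661849,  5.30537913]), 'opening': 0.2056082919888433, 'finger_force': 25.678812861442566, 'moment': array([ 0.10694092,  0.12555854, -0.01631983])}
62.75436741901491 -38.85065025695263
```

```bash
cat >> h.py <<'E'
TH0=-38.6; RAD=.065; M=R.from_rotvec([0.516,3.098,0]).as_matrix()
u=lambda a:np.c_[np.cos(np.radians(a)),np.sin(np.radians(a)),0*np.asarray(a,float)]
def rows(a,n,step,corr=(0,0)):
    "n rows clockwise from turn a (deg since start); corr mm world"
    b=a+step*np.arange(1,n+1); d=RAD*(u(TH0-b)-u([TH0-a]))+np.r_[corr,0]/1e3
    print([[round(float(v),3) for v in r[:2]] for r in d@M*10])
def st(a,C=(.590,-.065)):
    o=arm.get_obs(); f=o["wrist_force"]; r=u([TH0-a])[0]; t=np.array([r[1],-r[0],0]); d=o["tcp_pos"][:2]-C
    print("rad %.1f tan(cw) %.1f z %.1f"%(f@r,f@t,f[2]),"grip",round(o["finger_force"],1),"r %.1f ang %.1f"%(np.hypot(*d)*1e3,np.degrees(np.arctan2(d[1],d[0]))),o["tcp_pos"].round(4),f.round(1),round(o["t"],2))
E
python3 -c "
from h import *
for a in range(0,60,10): rows(a,2,5)"
```

```text
[[0.021, -0.053], [0.047, -0.103]]
[[0.03, -0.048], [0.064, -0.093]]
[[0.038, -0.042], [0.08, -0.081]]
[[0.045, -0.035], [0.092, -0.065]]
[[0.05, -0.026], [0.102, -0.048]]
[[0.054, -0.017], [0.109, -0.03]]
```

Emit:
{"fn": "arm_command", "kwargs": {"increments": [[1,[0.021,-0.053,0],[0,0,0]],[1,[0.047,-0.103,0],[0,0,0]],[1,[0.047,-0.103,0],[0,0,0]]]}}

```text
t: 5.2
tcp_pos: [0.6301, -0.1124, 0.2098]
orientation: [-0.516, -3.098, -0.001]
wrist_force: [-1.3, 2.1, 6.7]
opening: 0.204
finger_force: 26.0
```

```bash
python3 -c "
from h import *
st(10)"
```

```text
rad -2.4 tan(cw) -0.4 z 6.7 grip 26.0 r 62.1 ang -49.8 [ 0.6301 -0.1124  0.2098] [-1.3  2.1  6.7] 5.2
```

Emit:
{"fn": "arm_command", "kwargs": {"increments": [[1,[0.03,-0.048,0],[0,0,0]],[1,[0.064,-0.093,0],[0,0,0]],[1,[0.064,-0.093,0],[0,0,0]]]}}

```text
t: 5.58
tcp_pos: [0.6209, -0.1183, 0.2098]
orientation: [-0.515, -3.098, -0.003]
wrist_force: [-1.4, 3.8, 6.7]
opening: 0.201
finger_force: 26.0
```

```bash
python3 -c "
from h import *
st(20)"
```

```text
rad -4.0 tan(cw) -0.8 z 6.7 grip 26.0 r 61.6 ang -59.9 [ 0.6209 -0.1183  0.2098] [-1.4  3.8  6.7] 5.58
```

Emit:
{"fn": "arm_command", "kwargs": {"increments": [[1,[0.038,-0.035,0],[0,0,0]],[1,[0.08,-0.071,0],[0,0,0]],[1,[0.08,-0.071,0],[0,0,0]]]}}

```text
t: 5.95
tcp_pos: [0.6113, -0.1223, 0.2098]
orientation: [-0.515, -3.098, -0.003]
wrist_force: [-1.7, 2.6, 6.4]
opening: 0.201
finger_force: 26.0
```

```bash
python3 -c "
from h import *
st(30)"
```

```text
rad -3.0 tan(cw) 0.7 z 6.4 grip 26.0 r 61.2 ang -69.6 [ 0.6113 -0.1223  0.2098] [-1.7  2.6  6.4] 5.95
```

Emit:
{"fn": "arm_command", "kwargs": {"increments": [[1,[0.045,-0.03,0],[0,0,0]],[1,[0.092,-0.055,0],[0,0,0]],[1,[0.092,-0.055,0],[0,0,0]]]}}

```text
t: 6.32
tcp_pos: [0.6011, -0.1248, 0.2098]
orientation: [-0.515, -3.099, -0.002]
wrist_force: [-0.8, 2.8, 5.7]
opening: 0.199
finger_force: 25.9
```

```bash
python3 -c "
from h import *
st(40)"
```

```text
rad -2.9 tan(cw) 0.2 z 5.7 grip 25.9 r 60.9 ang -79.5 [ 0.6011 -0.1248  0.2098] [-0.8  2.8  5.7] 6.33
```

```bash
python3 -c "
from h import *
from scipy.optimize import least_squares as L
P=np.array([[.6389,-.1044],[.6301,-.1124],[.6209,-.1183],[.6113,-.1223],[.6011,-.1248]])
r=L(lambda c:np.hypot(*(P-c).T)-.065,[.59,-.065]);print(r.x,r.fun*1e3); c=r.x
print(np.degrees(np.arctan2(*(P-c).T[::-1])))
for a in range(40,100,10): rows(a,2,5)
"
```

```text
[ 0.59085629 -0.06061493] [ 0.00254143 -0.02491139  0.03992338 -0.01544105 -0.00264226]
[-42.34475768 -52.8444567  -62.4884614  -71.66373175 -80.93226634]
[[0.05, -0.026], [0.102, -0.048]]
[[0.054, -0.017], [0.109, -0.03]]
[[0.056, -0.008], [0.113, -0.01]]
[[0.057, 0.002], [0.113, 0.009]]
[[0.055, 0.012], [0.11, 0.029]]
[[0.053, 0.021], [0.103, 0.047]]
```

```bash
cat >> h.py <<'E'
C0=np.array([.5909,-.0606]); 
def go(cmd,angs):
    d=np.c_[C0+RAD*u(angs)[:,:2]-cmd,0*np.asarray(angs,float)]@M*10
    print([[round(float(v),3) for v in r[:2]] for r in d]); return np.array(cmd)+(M@np.r_[d[-1][:2].round(3),0])[:2]/10
E
python3 -c "
from h import *
cmd=np.array([.6389,-.1044])+(M@[.283,-.322,0])[:2]/10; print(cmd)
for a in range(-81,-181,-10): cmd=go(cmd,[a-5,a-10]);print(a-10,cmd.round(4))
"
```

```text
[ 0.60169096 -0.12568887]
[[0.06, -0.018], [0.113, -0.038]]
-91 [ 0.5898 -0.1256]
[[0.055, -0.015], [0.111, -0.025]]
-101 [ 0.5785 -0.1244]
[[0.056, -0.005], [0.113, -0.006]]
-111 [ 0.5676 -0.1213]
[[0.056, 0.005], [0.112, 0.014]]
-121 [ 0.5574 -0.1163]
[[0.055, 0.014], [0.108, 0.033]]
-131 [ 0.5483 -0.1097]
[[0.052, 0.024], [0.101, 0.052]]
-141 [ 0.5404 -0.1015]
[[0.047, 0.032], [0.091, 0.068]]
-151 [ 0.534  -0.0921]
[[0.04, 0.04], [0.077, 0.083]]
-161 [ 0.5294 -0.0818]
[[0.033, 0.047], [0.061, 0.095]]
-171 [ 0.5267 -0.0708]
[[0.025, 0.052], [0.045, 0.105]]
-181 [ 0.5259 -0.0594]
```

Emit:
{"fn": "arm_command", "kwargs": {"increments": [[1,[0.06,-0.018,0],[0,0,0]],[1,[0.113,-0.038,0],[0,0,0]],[1,[0.113,-0.038,0],[0,0,0]]]}}

```text
t: 6.7
tcp_pos: [0.5891, -0.1256, 0.2098]
orientation: [0.516, 3.098, 0.001]
wrist_force: [0.1, 0.8, 6.1]
opening: 0.201
finger_force: 26.0
```

Emit:
{"fn": "arm_command", "kwargs": {"increments": [[1,[0.055,-0.015,0],[0,0,0]],[1,[0.111,-0.025,0],[0,0,0]],[1,[0.111,-0.025,0],[0,0,0]]]}}

```text
t: 7.08
tcp_pos: [0.5808, -0.1249, 0.2099]
orientation: [0.514, 3.092, -0.0]
wrist_force: [6.3, -0.5, -0.4]
opening: 0.203
finger_force: 25.3
```

Emit:
{"fn": "arm_command", "kwargs": {"increments": [[1,[0.056,-0.005,0],[0,0,0]],[1,[0.113,-0.006,0],[0,0,0]],[1,[0.113,-0.006,0],[0,0,0]]]}}

```text
t: 7.45
tcp_pos: [0.5702, -0.1223, 0.2099]
orientation: [0.515, 3.092, -0.001]
wrist_force: [6.9, -1.3, 0.3]
opening: 0.201
finger_force: 25.3
```

Emit:
{"fn": "arm_command", "kwargs": {"increments": [[1,[0.056,0.005,0],[0,0,0]],[1,[0.112,0.014,0],[0,0,0]],[1,[0.112,0.014,0],[0,0,0]]]}}

```text
t: 7.82
tcp_pos: [0.56, -0.1179, 0.2099]
orientation: [0.515, 3.091, -0.002]
wrist_force: [6.8, -1.8, -0.3]
opening: 0.198
finger_force: 25.3
```

```bash
python3 -c "
from h import *
cmd=[.5574,-.1163]
for a in range(-121,-421,-60): cmd=go(cmd,a-6*np.arange(1,11));print(a-60,cmd.round(4))
cmd=go(cmd,[-427,-433,-439,-445,-451,-457])
"
```

```text
[[0.065, 0.018], [0.129, 0.042], [0.189, 0.073], [0.246, 0.11], [0.299, 0.153], [0.347, 0.201], [0.39, 0.254], [0.427, 0.311], [0.458, 0.372], [0.482, 0.436]]
-181 [ 0.5259 -0.0594]
[[0.018, 0.065], [0.028, 0.133], [0.032, 0.201], [0.028, 0.268], [0.017, 0.336], [-0.0, 0.401], [-0.025, 0.465], [-0.056, 0.525], [-0.093, 0.582], [-0.136, 0.635]]
-241 [ 0.5594 -0.0038]
[[-0.048, 0.048], [-0.101, 0.091], [-0.158, 0.128], [-0.219, 0.159], [-0.282, 0.183], [-0.348, 0.201], [-0.415, 0.211], [-0.483, 0.215], [-0.551, 0.211], [-0.618, 0.2]]
-301 [ 0.6243 -0.0049]
[[-0.066, -0.018], [-0.13, -0.042], [-0.19, -0.073], [-0.247, -0.11], [-0.3, -0.153], [-0.348, -0.201], [-0.391, -0.254], [-0.428, -0.311], [-0.459, -0.372], [-0.483, -0.436]]
-361 [ 0.6559 -0.0618]
[[-0.017, -0.065], [-0.028, -0.133], [-0.031, -0.2], [-0.028, -0.268], [-0.017, -0.336], [0.001, -0.401], [0.025, -0.465], [0.056, -0.525], [0.093, -0.582], [0.136, -0.635]]
-421 [ 0.6224 -0.1174]
[[0.048, -0.048], [0.101, -0.091], [0.158, -0.128], [0.219, -0.159], [0.283, -0.183], [0.348, -0.2]]
```

Emit:
{"fn": "arm_command", "kwargs": {"increments": [[1,[0.065,0.018,0],[0,0,0]],[1,[0.129,0.042,0],[0,0,0]],[1,[0.189,0.073,0],[0,0,0]],[1,[0.246,0.11,0],[0,0,0]],[1,[0.299,0.153,0],[0,0,0]],[1,[0.347,0.201,0],[0,0,0]],[1,[0.39,0.254,0],[0,0,0]],[1,[0.427,0.311,0],[0,0,0]],[1,[0.458,0.372,0],[0,0,0]],[1,[0.482,0.436,0],[0,0,0]]]}}

```text
t: 9.07
tcp_pos: [0.5259, -0.0649, 0.2098]
orientation: [0.521, 3.095, -0.01]
wrist_force: [0.9, -10.2, 3.9]
opening: 0.197
finger_force: 25.8
```

```bash
python3 -c "
from h import *
TH0=0;o=arm.get_obs();print(o['wrist_force'],o['finger_force'],o['moment'],o['qpos'])
st(142,C0)"
```

```text
[  0.9171586  -10.20695401   3.89988088] 25.838371217250824 [-1.91144774 -0.01835122  0.03589106] [-0.09613425  0.49261331  0.23638437  1.88406528 -0.1493169   0.77907607
  1.45665504]
rad -1.0 tan(cw) -10.2 z 3.9 grip 25.8 r 65.1 ang -176.2 [ 0.5259 -0.0649  0.2098] [  0.9 -10.2   3.9] 9.07
```

Emit:
{"fn": "arm_command", "kwargs": {"increments": [[1,[0.018,0.065,0],[0,0,0]],[1,[0.028,0.133,0],[0,0,0]],[1,[0.032,0.201,0],[0,0,0]],[1,[0.028,0.268,0],[0,0,0]],[1,[0.017,0.336,0],[0,0,0]],[1,[0,0.401,0],[0,0,0]],[1,[-0.025,0.465,0],[0,0,0]],[1,[-0.056,0.525,0],[0,0,0]],[1,[-0.093,0.582,0],[0,0,0]],[1,[-0.136,0.635,0],[0,0,0]]]}}

```text
t: 10.32
tcp_pos: [0.555, -0.0064, 0.2097]
orientation: [-0.518, -3.091, 0.005]
wrist_force: [-9.9, -2.5, 13.9]
opening: 0.201
finger_force: 26.7
```

Emit:
{"fn": "arm_command", "kwargs": {"increments": [[1,[-0.048,0.048,0],[0,0,0]],[1,[-0.101,0.091,0],[0,0,0]],[1,[-0.158,0.128,0],[0,0,0]],[1,[-0.219,0.159,0],[0,0,0]],[1,[-0.282,0.183,0],[0,0,0]],[1,[-0.348,0.201,0],[0,0,0]],[1,[-0.415,0.211,0],[0,0,0]],[1,[-0.483,0.215,0],[0,0,0]],[1,[-0.551,0.211,0],[0,0,0]],[1,[-0.618,0.2,0],[0,0,0]]]}}

```text
t: 11.58
tcp_pos: [0.6208, -0.003, 0.2097]
orientation: [-0.513, -3.092, -0.003]
wrist_force: [-8.9, 4.7, 12.5]
opening: 0.204
finger_force: 26.6
```

Emit:
{"fn": "arm_command", "kwargs": {"increments": [[1,[-0.066,-0.018,0],[0,0,0]],[1,[-0.13,-0.042,0],[0,0,0]],[1,[-0.19,-0.073,0],[0,0,0]],[1,[-0.247,-0.11,0],[0,0,0]],[1,[-0.3,-0.153,0],[0,0,0]],[1,[-0.348,-0.201,0],[0,0,0]],[1,[-0.391,-0.254,0],[0,0,0]],[1,[-0.428,-0.311,0],[0,0,0]],[1,[-0.459,-0.372,0],[0,0,0]],[1,[-0.483,-0.436,0],[0,0,0]]]}}

```text
t: 12.82
tcp_pos: [0.6556, -0.0564, 0.2098]
orientation: [-0.51, -3.099, -0.011]
wrist_force: [-0.0, 8.9, 7.5]
opening: 0.202
finger_force: 26.2
```

Emit:
{"fn": "arm_command", "kwargs": {"increments": [[1,[-0.017,-0.065,0],[0,0,0]],[1,[-0.028,-0.133,0],[0,0,0]],[1,[-0.031,-0.2,0],[0,0,0]],[1,[-0.028,-0.268,0],[0,0,0]],[1,[-0.017,-0.336,0],[0,0,0]],[1,[0.001,-0.401,0],[0,0,0]],[1,[0.025,-0.465,0],[0,0,0]],[1,[0.056,-0.525,0],[0,0,0]],[1,[0.093,-0.582,0],[0,0,0]],[1,[0.136,-0.635,0],[0,0,0]]]}}

```text
t: 14.08
tcp_pos: [0.6261, -0.1152, 0.2099]
orientation: [0.511, 3.091, 0.005]
wrist_force: [9.4, 3.8, -0.7]
opening: 0.203
finger_force: 25.4
```

```bash
python3 -c "
from h import *
st(421-38.6,C0)"
```

```text
rad 1.2 tan(cw) -10.1 z -0.7 grip 25.4 r 65.0 ang -57.2 [ 0.6261 -0.1152  0.2099] [ 9.4  3.8 -0.7] 14.07
```

Emit:
{"fn": "arm_command", "kwargs": {"increments": [[1,[0.048,-0.048,0],[0,0,0]],[1,[0.101,-0.091,0],[0,0,0]],[1,[0.158,-0.128,0],[0,0,0]],[1,[0.219,-0.159,0],[0,0,0]],[1,[0.283,-0.183,0],[0,0,0]],[1,[0.348,-0.2,0],[0,0,0]],[1,[0.348,-0.2,0],[0,0,0]],[1,[0.348,-0.2,0],[0,0,0]],[1,[0.348,-0.2,0],[0,0,0]]]}}

```text
t: 15.2
tcp_pos: [0.5855, -0.1254, 0.2099]
orientation: [0.514, 3.093, 0.0]
wrist_force: [6.7, 0.6, 1.3]
opening: 0.199
finger_force: 25.5
```

```bash
python3 -c "
from h import *
st(457-38.6,C0);print(arm.get_obs()['qpos'])"
```

```text
rad -1.4 tan(cw) -6.5 z 1.3 grip 25.5 r 65.1 ang -94.7 [ 0.5855 -0.1254  0.2099] [6.7 0.6 1.3] 15.2
[ 0.02455058  0.58338671  0.22103804  1.70078135 -0.15930995  0.86844541
  1.55383495]
```

Emit:
{"fn": "arm_command", "kwargs": {"increments": [[0.1,[0.348,-0.2,0],[0,0,0]],[0.1,[0,0,0],[0,0,0]],[0.1,[0,0,0],[0,0,0]],[0.1,[0,0,0],[0,0,0]]]}}

```text
t: 15.7
tcp_pos: [0.582, -0.1255, 0.2087]
orientation: [-0.516, -3.097, 0.001]
wrist_force: [-0.6, 0.3, -0.3]
opening: 0.449
finger_force: 0.0
```

I mistakenly left a stray shift in that first row, so the wheel may have been dragged. I need to check how far the wheel and mark have turned. I'll rise clear and look.

Emit:
{"fn": "arm_command", "kwargs": {"increments": [[0.1,[0,0,-0.3],[0,0,0]],[0.1,[0,0,-0.7],[0,0,0]],[0.1,[0,0,-1],[0,0,0]],[0.1,[0,0,-1],[0,0,0]]]}}

```text
t: 16.2
tcp_pos: [0.5834, -0.1262, 0.3117]
orientation: [0.516, 3.094, -0.001]
wrist_force: [-0.9, 0.1, -0.2]
opening: 0.447
finger_force: 0.0
```

```bash
python3 - <<'E'
from h import *
o=arm.get_obs(); print(o["tcp_pos"],o["t"]); S=arm.capture("side"); T=arm.capture("top")
for ce,s,_ in blobs(S,(20,110,90),(35,255,255)): 
    p=onz(S,ce,.222)[0]; d=p[:2]-[.590,-.065]; print(ce,s,p,np.hypot(*d),np.degrees(np.arctan2(d[1],d[0])))
a=cv2.resize(S["color"][150:220,330:410],None,fx=7,fy=7,interpolation=2)
cv2.imwrite("pics/b.png",a)
E
```

```text
[ 0.58342654 -0.12624096  0.31172698] 16.2
[148.51068159  35.08850458] [128   2  37  71 983] [0.4736992  1.25266033 0.222     ] 1.3227829052474314 95.0440323391229
[68.39821694 53.80683507] [ 47  18  40  77 673] [0.14027921 1.25494805 0.222     ] 1.3944574701748151 108.81454039747416
[378.0125 196.8375] [374 190   9  14  80] [ 0.58522432 -0.12805468  0.222     ] 0.06323527110058784 -94.33123720074805
[413.15300546 337.42622951] [399 327  25  25 183] [ 0.34444576 -0.51416621  0.222     ] 0.5119054314613706 -118.66494397431013
```

View pics/b.png

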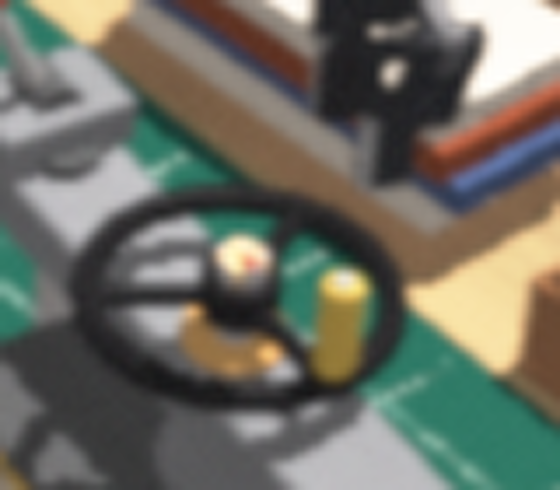

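The crank stands at about -95°, matching the reading before release, so the stray shift seems not to have carried the wheel. I'll confirm with the red mark, comparing before and after.

```bash
python3 - <<'E'
from h import *
S=arm.capture("side"); ims={"start":cv2.imread("pics/side0.png"),"now":S["color"]}
for k,im in ims.items():
    s=im[180:196,357:374].astype(float); b,g,r=s[...,0],s[...,1],s[...,2]
    w=np.clip(r-g-35,0,None)*(b<g+30)*(r>120)   # red (mark): r>>g
    red=np.clip(g-b,0,None); 
    yy,xx=np.mgrid[180:196,357:374]
    top=(np.minimum(r,g)>120)|((r>140)&(g<110)); n,l,q,ce=cv2.connectedComponentsWithStats(top.astype(np.uint8)); i=l[187-180,365-357]
    w2=np.clip((r-g)/np.maximum(r,1)-.3,0,None)*(r>130)
    print(k,"red px",[(int(x),int(y),round(float(v),2)) for x,y,v in zip(xx[w2>0],yy[w2>0],w2[w2>0])])
    m=np.array([(xx*w2).sum(),(yy*w2).sum()])/w2.sum(); P=onz(S,m,.212)[0]; H=ce[i]+[357,180]; Q=onz(S,H,.212)[0]; d=P-Q
    print(m,H,q[i],P,Q,"angle",np.degrees(np.arctan2(d[1],d[0])),np.hypot(d[0],d[1])*1e3)
a=np.hstack([cv2.resize(im[176:200,353:379],None,fx=15,fy=15,interpolation=0) for im in ims.values()]); cv2.imwrite("pics/m.png",a)
E
```

```text
start red px [(365, 187, 0.06)]
[365. 187.] [364.27272727 186.27272727] [ 4  3  8  7 44] [ 0.59133697 -0.06530817  0.212     ] [ 0.59173041 -0.06156153  0.212     ] angle -95.99474103638947 3.7672384163487083
now red px [(365, 187, 0.03)]
[365. 187.] [364.08333333 186.10416667] [ 3  3  9  7 48] [ 0.59133697 -0.06530817  0.212     ] [ 0.59177193 -0.06065624  0.212     ] angle -95.34172286750068 4.672217113809006
```

View pics/m.png

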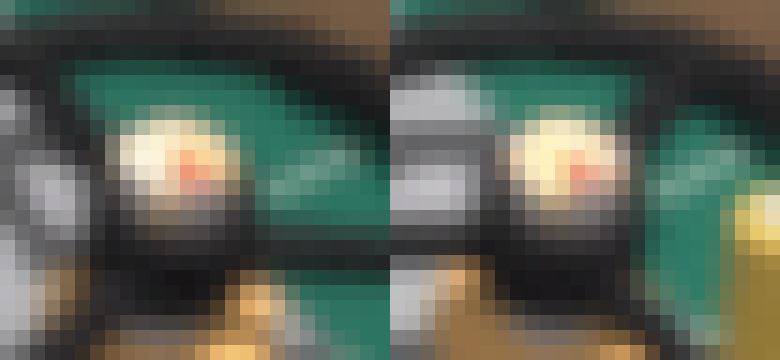

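The red mark is at about (365,187) in both images, so the screw is back at its starting heading, one turn on. I'll move beside the lever and check again from the top.

Emit:
{"fn": "arm_command", "kwargs": {"increments": [[1,[0.2,0.3,-0.1],[0,0,0]],[1,[0.4,0.6,-0.1],[0,0,0]],[1,[0.7,1,-0.1],[0,0,0]]]}}

```text
t: 16.73
tcp_pos: [0.548, -0.0079, 0.3179]
orientation: [-0.519, -3.096, 0.002]
wrist_force: [0.0, 0.9, 0.0]
opening: -0.003
finger_force: 0.0
```

Emit:
{"fn": "arm_command", "kwargs": {"increments": [[1,[0.2,0.3,0],[0,0,0]],[1,[0.5,0.7,0],[0,0,0]],[1,[0.7,1,0],[0,0,0]],[1,[0.7,1,0],[0,0,0]],[1,[0.7,1,0],[0,0,0]]]}}

```text
t: 17.35
tcp_pos: [0.5147, 0.1084, 0.3184]
orientation: [-0.516, -3.098, 0.003]
wrist_force: [0.5, 0.1, -0.5]
opening: 0.001
finger_force: 0.0
```

```bash
python3 - <<'E'
from h import *
ims={}
for k in range(1):
    T=arm.capture("top"); S=arm.capture("side")
t0=cv2.imread("pics/top0.png"); s0=cv2.imread("pics/side0.png")
a=[cv2.resize(im[160:180,334:362],None,fx=13,fy=13,interpolation=0) for im in(t0,T["color"])]
b=[cv2.resize(im[177:197,351:379],None,fx=13,fy=13,interpolation=0) for im in(s0,S["color"])]
cv2.imwrite("pics/n.png",np.vstack([np.hstack(a),np.hstack(b)]))
print(arm.get_obs()["tcp_pos"],rel([.517,.111,.24]))
for n,c in(("t",T),("s",S)):
    for ce,s,_ in blobs(c,(0,130,70),(8,255,255)): 
        p=onz(c,ce,.257)[0]
        if abs(p[1]-.1)<.05 and .5<p[0]<.7: print(n,ce,s,p)
E
```

```text
[0.51507922 0.10779473 0.31877496] [-0.00810703  0.0376197   0.78769588]
s [326.79166667 147.5       ] [324 144   7   8  48] [0.57946993 0.10622602 0.257     ]
```

View pics/n.png

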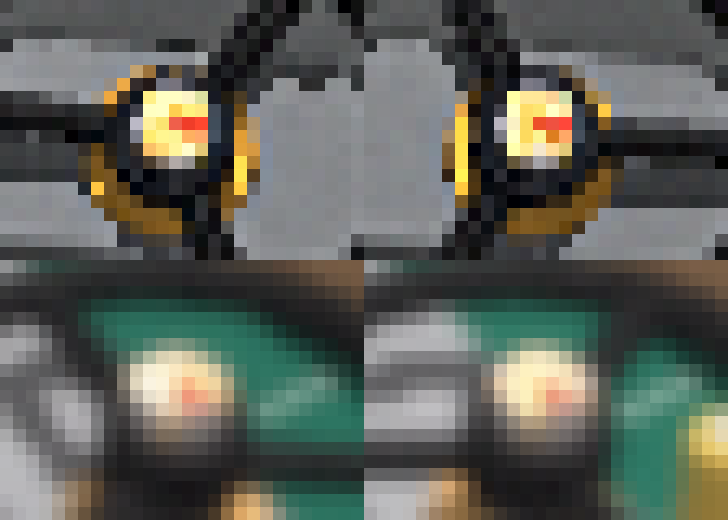

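The top crops show the mark in the same pixels (about 347–349, row 169), possibly tilted slightly clockwise. I'll put a number on that tilt.

```bash
python3 - <<'E'
from h import *
T=arm.capture("top"); t0=cv2.imread("pics/top0.png")
for im in(t0,T["color"]):
    s=im[165:174,343:353].astype(float); r,g,b=s[...,2],s[...,1],s[...,0]
    w=(r-g)/np.maximum(r,1)
    print(w[1:8,1:9].round(2))
    print(s[2:7,3:8].astype(int).tolist())
E
```

```text
[[ 0.15  0.31 -0.01  0.03 -0.03  0.09 -0.12  0.17]
 [-0.46  0.06  0.    0.    0.03 -0.02 -0.09  0.15]
 [ 0.    0.    0.    0.18  0.05  0.09 -0.14 -0.19]
 [ 0.01  0.05  0.09  0.6   0.75  0.72 -0.2  -0.25]
 [-0.02  0.07  0.04  0.03  0.31  0.34 -0.17 -0.25]
 [ 0.14  0.23  0.14  0.04  0.01  0.12 -0.43 -0.12]
 [ 0.06  0.19  0.12  0.05  0.02  0.08 -0.26  0.33]]
[[[195, 254, 255], [195, 254, 255], [198, 244, 252], [161, 225, 220], [35, 25, 23]], [[197, 255, 255], [80, 208, 254], [126, 242, 255], [126, 232, 255], [88, 75, 66]], [[113, 229, 251], [75, 95, 239], [41, 61, 240], [47, 71, 255], [90, 77, 64]], [[144, 246, 255], [148, 244, 252], [96, 176, 254], [107, 169, 255], [96, 81, 69]], [[119, 219, 255], [156, 245, 255], [203, 252, 255], [118, 200, 228], [47, 33, 23]]]
[[-0.03  0.06  0.01  0.01 -0.09  0.    0.22  0.08]
 [-0.06  0.    0.09  0.1   0.16 -0.05  0.09  0.2 ]
 [ 0.03  0.    0.13  0.09  0.    0.09 -0.17  0.18]
 [ 0.02  0.03  0.14  0.67  0.66  0.73 -0.2  -0.12]
 [ 0.01  0.    0.14  0.03  0.42  0.35 -0.17 -0.11]
 [ 0.03  0.    0.07  0.06  0.15  0.11 -0.25  0.03]
 [-0.14  0.13  0.09  0.02  0.06  0.13 -0.28 -0.45]]
[[[155, 231, 255], [151, 230, 255], [149, 211, 251], [167, 219, 208], [23, 21, 23]], [[106, 223, 255], [114, 230, 254], [199, 255, 255], [166, 232, 255], [76, 63, 54]], [[97, 216, 250], [44, 78, 236], [64, 81, 239], [56, 68, 255], [91, 78, 65]], [[94, 218, 253], [142, 244, 252], [35, 129, 223], [101, 166, 255], [93, 83, 71]], [[148, 236, 255], [200, 229, 244], [151, 217, 254], [119, 201, 227], [48, 40, 32]]]
```

The mark agrees to within a few degrees, so it's one full turn. Now the lever.

Emit:
{"fn": "arm_command", "kwargs": {"increments": [[1,[0,0.04,0.4],[0,0,0]],[1,[0,0.04,0.79],[0,0,0]],[1,[0,0.04,0.79],[0,0,0]],[1,[-0.15,0.06,0.79],[0,0,0]],[1,[-0.3,0.09,0.79],[0,0,0]],[1,[-0.4,0.1,0.79],[0,0,0]],[1,[-0.5,0.12,0.79],[0,0,0]]]}}

```text
t: 18.38
tcp_pos: [0.5673, 0.1044, 0.2413]
orientation: [0.516, 3.098, 0.001]
wrist_force: [-1.3, 0.8, 1.4]
opening: -0.005
finger_force: 0.7
```

Emit:
{"fn": "arm_command", "kwargs": {"increments": [[1,[-0.1,0.016,0],[0,0,0]],[1,[-0.2,0.032,0],[0,0,0]],[1,[-0.3,0.048,0],[0,0,0]],[1,[-0.4,0.064,0],[0,0,0]],[1,[-0.5,0.08,0],[0,0,0]],[1,[-0.6,0.096,0],[0,0,0]],[1,[-0.66,0.106,0],[0,0,0]],[1,[-0.66,0.106,0],[0,0,0]]]}}

```text
t: 19.38
tcp_pos: [0.6237, 0.0945, 0.2397]
orientation: [-0.511, -3.08, 0.003]
wrist_force: [-21.8, 2.9, 12.9]
opening: -0.002
finger_force: 11.3
```

```bash
python3 - <<'E'
from h import *
S=arm.capture("side"); print(rel([.652,.089,.257]))
for ce,s,_ in blobs(S,(0,130,70),(8,255,255)): 
    p=onz(S,ce,.257)[0]
    if abs(p[1]-.1)<.07 and .5<p[0]<.7: print(ce,s,p)
E
```

```text
[-0.2820336   0.03868662 -0.17881962]
```

Emit:
{"fn": "arm_command", "kwargs": {"increments": [[1,[0.2,-0.03,0],[0,0,0]],[1,[0.5,-0.08,0],[0,0,0]],[1,[0.5,-0.08,-0.5],[0,0,0]],[1,[0.5,-0.08,-0.9],[0,0,0]],[1,[1,0,-0.9],[0,0,0]],[1,[1,0,-0.9],[0,0,0]],[1,[1,0,-0.9],[0,0,0]]]}}

```text
t: 20.3
tcp_pos: [0.5384, 0.1252, 0.3306]
orientation: [0.516, 3.097, -0.0]
wrist_force: [-0.6, -0.2, -0.0]
opening: -0.002
finger_force: 0.0
```

```bash
python3 - <<'E'
from h import *
o=arm.get_obs(); print(o["tcp_pos"],o["wrist_force"],o["qvel"].round(3))
for n in("side","top"):
    S=arm.capture(n)
    for ce,s,_ in blobs(S,(0,130,70),(8,255,255)): 
        p=onz(S,ce,.257)[0]
        if abs(p[1]-.1)<.07 and .5<p[0]<.7: d=p[:2]-[.576,.103]; print(n,ce,s,p,"swing mm",d@[.987,-.163]*1e3)
    for ce,s,_ in blobs(S,(20,110,90),(35,255,255)): 
        p=onz(S,ce,.222)[0]
        if abs(p[0]-.59)<.1 and abs(p[1]+.065)<.1: print("crank",p)
E
```

```text
[0.53839058 0.12520013 0.33064288] [-0.62849693 -0.17713538 -0.03038114] [ 0.012  0.015  0.007 -0.012 -0.    -0.001 -0.002]
crank [ 0.58580829 -0.12777467  0.222     ]
top [300.97560976 151.34146341] [298 148   7   8  41] [0.64805233 0.09307532 0.257     ] swing mm 72.73337201506708
crank [ 0.58736933 -0.12661529  0.222     ]
```

```bash
python3 -c "
from h import *
print(arm.hand_in())"
```

```text
the job is handed in; nothing more can be done
None
```

I turned the wheel one full turn past the slack, swung the lock lever to its far stop, let go with the arm clear, and handed the job in; no verdict came back. A stray shift as I let go of the crank may have nudged the wheel briefly, but the red mark afterwards was within about 5° of its start. I measured neither the platen's height nor the book.

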